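# Refit the lid of a spares case with its hinge pin

### The arm

A 6-joint arm with a two-finger parallel gripper is mounted at the origin on a cart in front of the work surface, level with it; the furniture and walls round the work are solid. World frame = base frame: x ahead of the robot, y to its left, z up, the work surface at z = 0. Lengths are in m, angles in degrees, forces in N, time in s.
With the tool pointing down it reaches from about 0.375 to 0.925 m from the base axis. Payload 5.7 kg.
Tool frame: the origin (TCP) lies between the finger pads; the fingertips stand 19 mm ahead of it and the grasp point (between the pads) is the TCP; x points along the fingers, y is the direction in which the jaws open and shut, and the axes are right-handed (so a half turn about x gives the same grasp; the last joint's range is limited). The gripper opens to 85 mm and grips with 20 to 120 N. Pads are 22 mm wide; open, the fingers measure 114 mm over their backs; the gripper's body (76 mm by 85 mm) begins 54 mm behind the grasp point. The pads swing forward as they close: fully open they stand 13 mm farther back than shut.
Start: joints at [-73.058, 20.558, 86.54, -0, 72.909, -6.595], TCP at [0.24, -0.55, 0.25] pointing down, gripper open.
Joint ranges: [-170.27, 170.27], [-57.76, 135], [12.27, 136.19], [-55.21, 235.2], [11.17, 155.16], [-170.74, 170.74]. Speed limits (degrees/s): [136.94, 136.94, 180, 180, 180, 180].

### API

Orientations are given as [roll, pitch, yaw] about the fixed x, y, z axes, in that order (R = Rz(yaw) Ry(pitch) Rx(roll)).
In Python, from bench import env, imaging gives the robot as it stands. The module is installed in compiled form; this text tells all that it offers.
- The arm moves only by the shell command python3 -m crank 'ROWS' [FORCE]. ROWS is text: rows parted by semicolons, each of 5 numbers parted by spaces: the shift along the tool's x, y, z in units of 1000 mm (1.0 is 1000 mm), then the turn about the tool's x in units of 1.5 rad (1.0 is 1.5 rad), then the closure, from -1 (fully open) to 1 (shut). A call has 1 to 12 rows; each row is the pose to reach, as a shift and turn from the pose commanded when the call began, along the tool's axes at that moment; what a row does not reach only later rows make up. A row lasts 1/8 s, in which the tool goes at most 62.5 mm and 10.7 degrees, less where a joint would pass 70% of its speed; a pose out of reach is approached as far as the arm can. A call with a number of a shift or a turn outside -1 to 1 is refused whole. A call with a gripper value outside its range is refused whole. The fingers move at their own pace and stop on an object; FORCE is the grip in N (left out, the last holds). Time passes only in rows, so rows that repeat a pose let the fingers close. It gives the time, the measured TCP pose, the force and the opening at its end, in the units of the state.
- env.read_state(): the state, without advancing time (a new reading comes with each control period).
- imaging.get_image(name): name is "side" or "top"; returns (picture, depth): 480x640x3 uint8, red, green, blue; 480x640 float32, m along the optical axis (not along the pixel's ray), 0 where there is no reading.
- imaging.get_calibration(name): a dict with "intrinsics" (3x3 intrinsics, pixels), "origin" and "orientation" of the camera in the world. Camera axes: x right, y down, z forward; pixel columns grow to the right and rows downward; lengths in m; the calibration is good to about 2 mm. A picture is of the moment at which its call begins. get_calibration takes no time and is no camera call.
- env.sign_off(): hands the job in, once; it reports no verdict.
Trained networks look in the newest picture that a camera, given by its name, has taken for a name from the list of things; names that differ only in an ending like _2 or _b are one class to them, and where a whole thing is asked for, a point or a joint stands for the part that bears it (a point fixed in the world has none). Each returns a list of dicts, best first, with "confidence" (0 to 1); they miss things now and then, are a little off and sometimes report something else, mostly with a low value. They report only what shows in the picture. A call takes as long as a camera call.
- imaging.recognise(camera, thing): "xy" ([column, row] as shares, 0 to 1, of the picture: columns of its width, rows of its height, amid what is visible of it).
- imaging.silhouettes(camera, thing): "mask" (480x640 bool, what is visible of it) and "xy" ([column, row] as shares, 0 to 1, of the picture: columns of its width, rows of its height, amid what is visible of it).
The state is a dict: "t": time; "joint_pos": joint angles; "joint_vel": joint speeds; "tau": joint torques, N m; "tool_pos": TCP position; "ee_rot": TCP orientation; "wrist_force": force on the tool from outside, world axes, zero at the start; "wrist_torque": the same for the moment, N m; "finger_gap": finger opening in m.
Only numpy, scipy, OpenCV 4.12 (cv2) and the standard library are available. Lean on these libraries where they do the work, as an engineer would, in place of code of your own. Each camera call takes 0.05 s, during which the arm holds its last target.

### The job

Put the loose blue lid on the grey spares case so that its two hinge knuckles drop in between the case's three and it lies flat on the rim, and let it go. Then take the red-headed hinge pin out of its white tray by the shank, start it well into the knuckles from either end and let go of it there; then take it again by its red head, slide it through all the knuckles until the head is fully home against the end knuckle, and release it. Do not disturb the beaker, the tape roll or the dropper bottle standing round about.

Things in the scene. Friction and masses are not known exactly. Their poses are not given: they have to be found in the camera images.
- case: Grey open-topped spares case, fixed: 110 (x) x 132 (y) x 70 mm high, walls 4 mm, two packs inside (below 47 mm). Origin: centre of its underside on the bench; x points from its front to its hinge side, z up. Behind the +x wall stand three aluminium knuckles, see point case_hinge.
- case_hinge (a point): Centre of the case's hinge axis: in the case's frame x = 69, y = 0, z = 72 mm. Axes as the case's, hinge axis = y. The case's knuckles are barrels round this axis, outside diameter 22, bore 13 mm, at y = -70..-44, -13..13 and 44..70 mm, with 31 mm gaps between. The pin can enter at either end.
- lid: Loose blue lid, about 0.28 kg, plate 110 x 132 x 6 mm (z = 14..20) on four round-ended feet 14 mm high that drop inside the case's corners with 2.5 mm play. Starts upright on the bench. Origin: level with the ends of the feet, amid them; axes like the case's, x to its hinge side. Seated, its origin is 56 mm above the case's origin, axes the same.
- lid_handle (a point): Middle of the lid's black bar handle, in the lid's frame x = 3, y = 0, z = 45 mm: the bar is 14 mm thick (along x), 70 mm long (along y) and 14 mm high, its top 32 mm above the plate's top.
- lid_hinge (a point): Centre of the lid's hinge axis (its y): in the lid's frame x = 69, y = 0, z = 16 mm; coincides with point case_hinge when seated. Two knuckles round it, outside 22, bore 13 mm, each 26 mm long, centred at y = +-28.5 mm, fit between the case's with 2.5 mm play on each side.
- pin_tray: White pin tray, fixed, 76 (x) x 206 (y) x 44 mm high, base plate 6 mm. Two slotted blocks at y = -108..-52 and 42..92 mm hold the pin along y, its axis 32 mm above the bench. The red head is sunk in a pocket and cannot be gripped there; between the blocks the shank is free on both sides. Origin: on the bench, right below the origin of the pin as it lies there.
- hinge_pin: Loose steel pin, 180 mm long, about 0.09 kg: shank 10 mm thick from y = -70 to 80 mm, round nose; red cylindrical head 20 mm thick from y = -100 to -70 mm. Its axis is its own y, from head to tip. Origin on the axis, 70 mm from the head's shoulder: when home (shoulder against the end knuckle) it lies on point case_hinge. Starts in the tray, axes like the tray's.
- pin_tip (a point): End of the pin's nose, at y = 80 mm in the pin's frame.
- beaker: Glass beaker, 55 x 60 x 71 mm, standing loose near the work; origin at the centre of its underside. Leave alone.
- tape: Yellow roll of tape lying flat, 67 mm across, 19 mm high, loose; origin at the centre of its underside. Leave alone.
- dropper_bottle: Amber dropper bottle with black bulb, 31 mm in diameter, 105 mm high, loose, standing behind the case; origin at the centre of its underside. Leave alone.

How it is judged (in metres and radians):
On the way, in this order (a step that is already met when the one before it is completed fails the run):
1. the lid lies on the case with its knuckles between the case's and is let go (distance between lid_hinge and case_hinge below 0.006 m and angle between the y axis of lid and the y axis of case, either way round below 0.08 rad and angle between lid's own z axis and vertical below 0.05 rad and contact force between the fingers and lid below 0.3 N), for 0.2 s.
2. the pin is let go with its tip inside the hinge, at least 15 mm in from an end, the lid still seated (distance between lid_hinge and case_hinge below 0.006 m and angle between the y axis of lid and the y axis of case, either way round below 0.08 rad and angle between lid's own z axis and vertical below 0.05 rad and x of pin_tip in the frame of case_hinge between -0.008 and 0.008 m and z of pin_tip in the frame of case_hinge between -0.008 and 0.008 m and y of pin_tip in the frame of case_hinge between -0.055 and 0.055 m and contact force between the fingers and hinge_pin below 0.3 N), for 0.2 s.
At the end, for the whole second after the job is handed in: The lid lies flat on the case, its hinge axis within 6 mm of the case's (tilt under 0.05 rad, axes within 0.08 rad); the pin runs through all five knuckles along the axis (within 0.06 rad) with its head home, its origin within 6 mm of the hinge centre; lid and pin are released and at rest (distance between each of lid_hinge, hinge_pin and case_hinge below 0.006 m and angle between the y axis of lid and the y axis of case, either way round below 0.08 rad and angle between lid's own z axis and vertical below 0.05 rad and angle between the y axis of hinge_pin and the y axis of case, either way round below 0.06 rad and linear speed of each of hinge_pin, lid below 0.02 m/s); the robot touches nothing.
It fails at once if the beaker is moved more than 30 mm or tipped (distance of beaker from where it was at the start of the episode above 0.03 m or angle between beaker's own z axis and vertical above 0.4 rad).
It fails at once if the tape roll is moved more than 30 mm or tipped (distance of tape from where it was at the start of the episode above 0.03 m or angle between tape's own z axis and vertical above 0.4 rad).
It fails at once if the dropper bottle is moved more than 30 mm or tipped (distance of dropper_bottle from where it was at the start of the episode above 0.03 m or angle between dropper_bottle's own z axis and vertical above 0.4 rad).
It also fails if it takes over 72 s, if anything falls off the work surface, if the arm or the gripper's body presses on something with over 40 N, if the wrist force passes 120 N, or if a joint passes its speed limit or range.

## Working session

There is one attempt and no reset: what is moved stays moved. The work goes in short steps, Python scripts to look and compute and a shell command to move; the robot and the scene stay as the last step left them, time stands still between calls to the robot, and variables do not carry over. Pictures are saved under pics/ and viewed, and the job is handed in when it is done.

```bash
ls; mkdir -p pics
python3 - <<'E'
from bench import env, imaging
import cv2
s=env.read_state(); print(s)
for n in ("side","top"):
    p,d=imaging.get_image(n); cv2.imwrite(f"pics/{n}0.png",p[:,:,::-1]); print(n,imaging.get_calibration(n))
E
```

```text
pics
{'t': 0.0, 'joint_pos': array([-7.30572990e+01,  2.05991744e+01,  8.65995168e+01,  8.40187955e-04,
        7.29095826e+01, -6.59823519e+00]), 'joint_vel': array([-0.01162033, -0.0899653 , -0.03735663,  0.03587813, -0.03136892,
        0.11373703]), 'tau': array([ 7.97897319e-04, -5.27621341e+01, -2.78621775e+01,  3.53949845e-04,
        1.30217441e-02, -1.37995139e-05]), 'tool_pos': array([ 0.23941395, -0.54944845,  0.24943717]), 'ee_rot': array([-97.02295351,  89.89172322, 106.517735  ]), 'wrist_force': array([-0.08296477,  0.32794468, -0.28025384]), 'wrist_torque': array([-0.01204495,  0.00749264,  0.03123733]), 'finger_gap': 0.08526239976732111}
side {'intrinsics': array([[573.94388421,   0.        , 313.37221952],
       [  0.        , 573.94388421, 240.17475234],
       [  0.        ,   0.        ,   1.        ]]), 'origin': array([0.31805275, 1.11438989, 0.89443141]), 'orientation': array([-1.25966895e+02, -2.85212860e-02, -1.70555415e+02])}
top {'intrinsics': array([[574.54093353,   0.        , 320.22621649],
       [  0.        , 574.54093353, 239.80349244],
       [  0.        ,   0.        ,   1.        ]]), 'origin': array([3.73734230e-01, 2.52263134e-04, 1.61304819e+00]), 'orientation': array([-174.67232366,    1.21731096,  -89.72417245])}
```

View pics/side0.png

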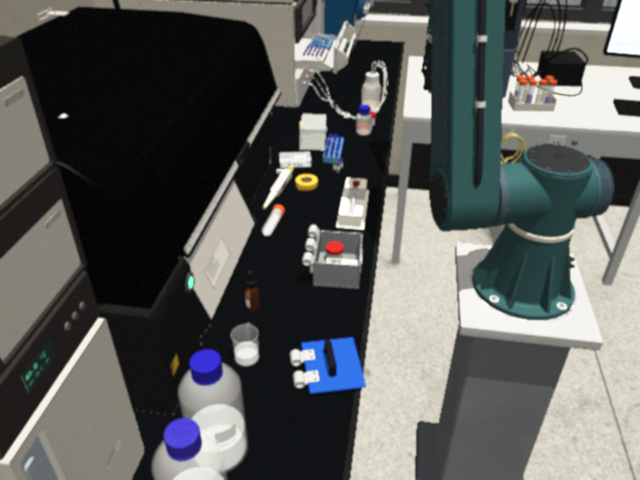

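View pics/top0.png

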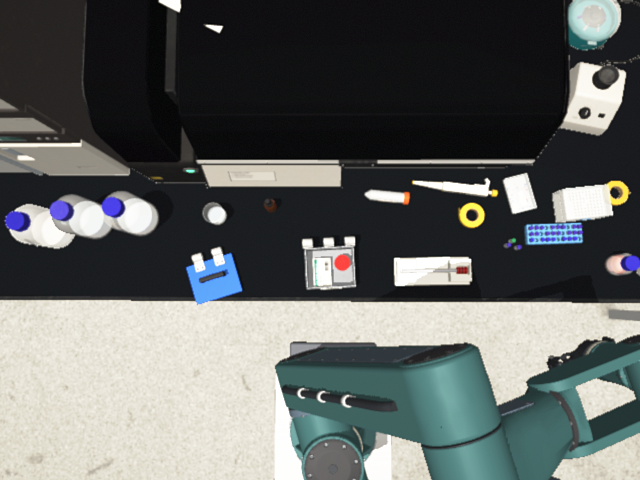

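```bash
cat > h.py <<'E'
from bench import env, imaging
import numpy as np, cv2
from scipy.spatial.transform import Rotation as Rot
def cam(n):
    c=imaging.get_calibration(n); return np.array(c["intrinsics"]),np.array(c["origin"]),Rot.from_euler('xyz',c["orientation"],degrees=True).as_matrix()
def cloud(n,d,mask=None):
    K,o,R=cam(n); m=d>0
    if mask is not None: m&=mask
    v,u=np.nonzero(m); z=d[v,u]
    P=np.c_[(u-K[0,2])/K[0,0]*z,(v-K[1,2])/K[1,1]*z,z]
    return P@R.T+o,u,v
def toolR():
    s=env.read_state(); return Rot.from_euler('xyz',s["ee_rot"],degrees=True).as_matrix(),s
E
python3 - <<'E'
from h import *
R,s=toolR(); print(R.round(3))
res={}
for n in ("side","top"):
    p,d=imaging.get_image(n); res[n+"_d"]=d; res[n+"_p"]=p
    for t in ("case","lid","pin_tray","hinge_pin","beaker","tape","dropper_bottle"):
        r=imaging.silhouettes(n,t)
        for k in r[:2]:
            m=k["mask"]; P,u,v=cloud(n,d,m)
            print(n,t,round(k["confidence"],2),m.sum(),(np.array(k["xy"])*[640,480]).round(1),np.median(P,0).round(3),P.min(0).round(3),P.max(0).round(3))
        if r: res[n+"_"+t]=r[0]["mask"]
np.savez("s0.npz",**res)
E
```

```text
[[-0.     0.399 -0.917]
 [ 0.002 -0.917 -0.399]
 [-1.    -0.002 -0.   ]]
side case 0.61 2982 [330.5 261.7] [0.449 0.017 0.042] [ 0.382 -0.162 -0.005] [0.536 0.089 0.085]
side lid 0.8 3277 [327.9 364.1] [0.415 0.344 0.019] [ 0.339 -0.43  -0.887] [0.499 0.412 0.055]
side lid 0.3 50 [356.  185.4] [ 0.434 -0.338  0.036] [ 0.427 -0.362  0.026] [ 0.443 -0.301  0.043]
side hinge_pin 0.7 41 [356.  185.3] [ 0.434 -0.336  0.036] [ 0.428 -0.357  0.032] [ 0.441 -0.283  0.043]
side beaker 0.92 1011 [241.8 340.8] [0.587 0.34  0.042] [ 0.562  0.235 -0.004] [0.642 0.358 0.072]
side beaker 0.22 285 [310.5 183.3] [ 0.587 -0.371  0.014] [ 0.554 -0.418 -0.004] [ 0.619 -0.345  0.022]
side tape 0.72 336 [307.2 183.2] [ 0.587 -0.373  0.013] [ 0.552 -0.456 -0.006] [ 0.625 -0.345  0.022]
top case 0.93 2392 [331.5 266.7] [0.454 0.007 0.033] [ 0.386 -0.06  -0.007] [0.538 0.08  0.091]
top lid 0.77 2016 [216.9 277.7] [0.419 0.33  0.02 ] [ 0.345  0.253 -0.004] [0.502 0.412 0.06 ]
top pin_tray 0.6 1762 [436.4 271.6] [ 0.434 -0.274  0.01 ] [ 0.4   -0.381 -0.006] [ 0.477 -0.173  0.053]
top hinge_pin 0.52 276 [441.2 269.7] [ 0.439 -0.297  0.037] [ 0.431 -0.367  0.027] [ 0.45  -0.191  0.049]
top beaker 0.67 363 [214.4 209.9] [0.596 0.329 0.028] [0.567 0.295 0.001] [0.618 0.355 0.075]
top dropper_bottle 0.4 138 [269.4 207.2] [0.614 0.17  0.058] [ 0.603  0.159 -0.003] [0.644 0.196 0.108]
```

```bash
cat > fit.py <<'E'
from h import *
from scipy.optimize import minimize
def box(P,lo,hi):
    lo=np.array(lo);hi=np.array(hi);q=np.abs(P-(lo+hi)/2)-(hi-lo)/2
    return np.linalg.norm(np.maximum(q,0),axis=-1)+np.minimum(q.max(-1),0)
def cyl(P,c,r,y0,y1,ax=1):
    o=[i for i in range(3) if i!=ax]
    a=np.hypot(P[...,o[0]]-c[0],P[...,o[1]]-c[1])-r; b=np.abs(P[...,ax]-(y0+y1)/2)-(y1-y0)/2
    return np.maximum(a,b)
def tube(P,c,r,ri,y0,y1):
    return np.maximum(cyl(P,c,r,y0,y1),-cyl(P,c,ri,y0-9,y1+9))
def case(P):
    P=P*1000
    d=np.maximum(box(P,[-55,-66,0],[55,66,70]),-box(P,[-51,-62,30],[51,62,200]))
    for a,b in((-70,-44),(-13,13),(44,70)): d=np.minimum(d,tube(P,(69,72),11,6.5,a,b))
    return d/1000
def lid(P):
    P=P*1000
    d=box(P,[-55,-66,14],[55,66,20])
    d=np.minimum(d,box(P,[-4,-35,38],[10,35,52]))
    for s in(-1,1):
        d=np.minimum(d,tube(P,(69,16),11,6.5,s*28.5-13,s*28.5+13))
        d=np.minimum(d,box(P,[-4,s*30-5,20],[10,s*30+5,40]))
        for q in(-1,1): d=np.minimum(d,cyl(P,(q*44,s*55),5,0,15,2))
    return d/1000
def pin(P):
    P=P*1000
    return np.minimum(cyl(P,(0,0),5,-70,80),cyl(P,(0,0),10,-100,-70))/1000
def tray(P):
    P=P*1000
    d=box(P,[-38,-108,0],[38,92,6])
    for a,b in((-108,-52),(42,92)): d=np.minimum(d,box(P,[-38,a,0],[38,b,44]))
    d=np.maximum(d,-box(P,[-5.5,-108,27],[5.5,92,60]))
    d=np.maximum(d,-box(P,[-12,-102,20],[12,-68,60]))
    Q=P-[0,0,32]
    return np.minimum(d,pin(Q/1000)*1000)/1000
def render(n,sdf,Rw,t,uu,vv,plane=True):
    K,o,R=cam(n)
    dc=np.c_[(uu-K[0,2])/K[0,0],(vv-K[1,2])/K[1,1],np.ones(len(uu))]
    L=np.linalg.norm(dc,axis=1); D=dc@R.T
    zp=-o[2]/D[:,2]           # z-depth to bench
    O=(o-t)@Rw; D=D@Rw
    z=np.full(len(uu),max(0.3,np.linalg.norm(o-t)-0.25)/1.3)
    for _ in range(40):
        s=sdf(O+D*z[:,None]); z=z+np.where(s>2e-4,s/L,0); z=np.minimum(z,zp)
        if np.all((s<3e-4)|(z>=zp)): break
    hit=z<zp-1e-6
    return z,hit
def fitpose(n,sdf,d,x0,dof,roi,clip=.012,excl=None,plane=True):
    """x0: x,y,z,yaw(deg); dof: list of free idx"""
    u0,u1,v0,v1=roi
    vv,uu=np.mgrid[v0:v1,u0:u1]; uu=uu.ravel();vv=vv.ravel()
    ob=d[vv,uu]; m=ob>0
    if excl is not None: m&=~excl[vv,uu]
    uu,vv,ob=uu[m],vv[m],ob[m]
    x0=np.array(x0,float); sc=np.array([.006,.006,.004,3.])
    def full(q):
        x=x0.copy(); x[dof]+=q*sc[dof]; return x
    def cost(q):
        x=full(q); z,hit=render(n,sdf,Rot.from_euler('z',x[3],degrees=True).as_matrix(),x[:3],uu,vv)
        r=np.abs(z-ob)
        if not plane: # ignore bg mismatch sign-free
            pass
        return np.minimum(r,clip).mean()*1000
    best=None
    for k in range(2):
        q0=np.zeros(len(dof)) if best is None else best.x
        sim=np.vstack([q0]+[q0+np.eye(len(dof))[i]*(1 if k==0 else -.4) for i in range(len(dof))])
        best=minimize(cost,q0,method='Nelder-Mead',options=dict(initial_simplex=sim,xatol=.005,fatol=1e-4,maxiter=250))
    return full(best.x),best.fun
E
cat > f0.py <<'E'
from fit import *
S=np.load("s0.npz")
for n,name,sdf,x0,roi in (("top","case",case,[.45,.01,0,0],(292,372,225,300)),("side","case",case,[.45,.01,0,0],(290,375,215,298)),
  ("top","lid",lid,[.415,.335,0,10],(175,255,235,310)),("side","lid",lid,[.415,.335,0,10],(278,375,328,402)),
  ("top","tray",tray,[.437,-.265,0,0],(385,480,248,295)),("side","tray",tray,[.437,-.265,0,0],(328,378,172,236))):
    x,f=fitpose(n,sdf,S[n+"_d"],x0,[0,1,3],roi); x2,f2=fitpose(n,sdf,S[n+"_d"],x,[0,1,2,3],roi)
    print(n,name,x.round(4),round(f,2),x2.round(4),round(f2,2),flush=True)
E
time python3 f0.py
```

```text
top case [0.4454 0.0078 0.     3.2838] 4.96 [4.455e-01 7.700e-03 1.900e-03 3.254e+00] 4.92
side case [0.4405 0.0098 0.     3.2949] 4.51 [ 4.4040e-01  9.6000e-03 -1.8000e-03  3.1694e+00] 4.41
top lid [ 0.4148  0.3303  0.     17.6755] 4.18 [ 4.15200e-01  3.30400e-01 -7.00000e-04  1.73305e+01] 4.16
side lid [ 0.411   0.3322  0.     17.7706] 3.69 [ 4.11100e-01  3.31600e-01 -1.50000e-03  1.77725e+01] 3.44
top tray [ 0.4389 -0.2679  0.      1.3042] 3.66 [ 0.4389 -0.2679  0.      1.2988] 3.66
side tray [ 0.4332 -0.2651  0.      1.8421] 5.08 [ 0.4334 -0.2656 -0.0018  1.6686] 4.84
real	3m34.714s
user	3m18.164s
sys	0m0.519s
```

```bash
cat > to.py <<'E'
import sys
from h import *
def go(p,yaw=None):
    R,s=toolR(); d=np.array(p)-s["tool_pos"]; sh=R.T@d
    cy=np.degrees(np.arctan2(R[1,1],R[0,1])); t=0 if yaw is None else -np.radians((yaw-cy+90)%180-90)/1.5
    print("pos",s["tool_pos"].round(4),"yaw",cy.round(2),"F",s["wrist_force"].round(2),"gap",round(s["finger_gap"],4),"t",s["t"],"-> shift",sh.round(4),"turn",round(t,4),"rows",max(np.linalg.norm(d)/.0625,abs(t)*85.94/10.7).round(1))
if __name__=="__main__":
    a=[float(x) for x in sys.argv[1:]]; go(a[:3],a[3] if len(a)>3 else None)
E
python3 to.py .48 -.05 .25 17.7
```

```text
pos [ 0.2396 -0.5501  0.2503] yaw -66.46 F [-0.81  0.67  0.09] gap 0.0852 t 0.9 -> shift [ 3.000e-04 -3.624e-01 -4.201e-01] turn -0.9793 rows 8.9
```

```bash
python3 -m crank '0 -0.362 -0.42 -0.9795 -1;0 -0.362 -0.42 -0.9795 -1;0 -0.362 -0.42 -0.9795 -1;0 -0.362 -0.42 -0.9795 -1;0 -0.362 -0.42 -0.9795 -1;0 -0.362 -0.42 -0.9795 -1;0 -0.362 -0.42 -0.9795 -1;0 -0.362 -0.42 -0.9795 -1;0 -0.362 -0.42 -0.9795 -1;0 -0.362 -0.42 -0.9795 -1' 30; python3 to.py .4159 .3320 .14 17.7
```

```text
t: 2.15
tool_pos: [0.4814, -0.0473, 0.2505]
ee_rot: [109.1, 89.9, 37.1]
wrist_force: [-0.3, 0.2, 0.1]
finger_gap: 0.0857
pos [ 0.4814 -0.0473  0.2505] yaw 18.02 F [-0.3   0.19  0.11] gap 0.0857 t 2.15 -> shift [ 0.1108  0.0549 -0.3809] turn 0.0037 rows 6.4
```

```bash
python3 -m crank '0.11 0.055 -0.381 0.003 -1;0.11 0.055 -0.381 0.003 -1;0.11 0.055 -0.381 0.003 -1;0.11 0.055 -0.381 0.003 -1;0.11 0.055 -0.381 0.003 -1;0.11 0.055 -0.381 0.003 -1;0.11 0.055 -0.381 0.003 -1;0.11 0.055 -0.381 0.003 -1;0.11 0.055 -0.381 0.003 -1'; python3 to.py .4159 .3320 .048 17.7
python3 - <<'E'
from h import *
for n in("side","top"):
    p,d=imaging.get_image(n); a=(250,310) if n=="side" else (140,190)
    c=p[a[1]:a[1]+110,a[0]:a[0]+140] if n=="side" else p[a[1]:a[1]+130,a[0]:a[0]+140]
    cv2.imwrite(f"pics/{n}1.png",cv2.resize(c,None,fx=4,fy=4)[:,:,::-1])
E
```

```text
t: 3.28
tool_pos: [0.4169, 0.328, 0.1405]
ee_rot: [-23.6, 90.0, -96.1]
wrist_force: [0.3, -1.1, -0.3]
finger_gap: 0.0851
pos [0.4169 0.328  0.1405] yaw 17.43 F [ 0.34 -1.05 -0.32] gap 0.0851 t 3.275 -> shift [ 0.0925  0.0003 -0.0042] turn -0.0032 rows 1.5
```

View pics/side1.png

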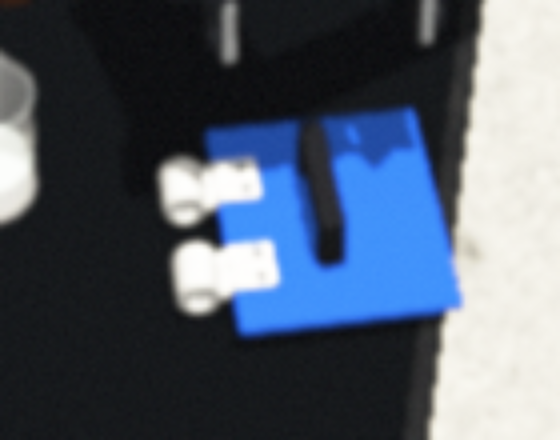

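View pics/top1.png

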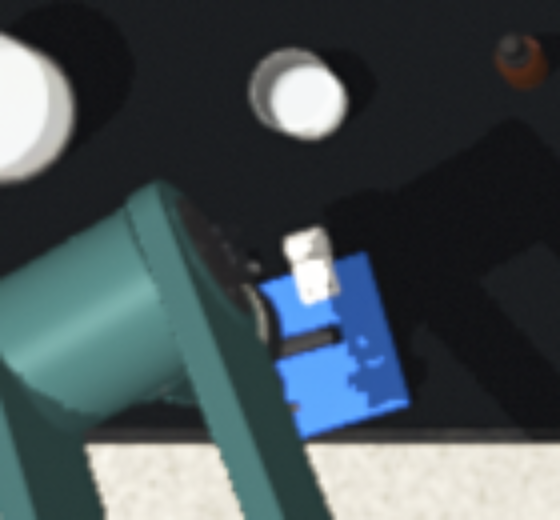

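The side view shows the two fingertips (crop ≈(230,50), (428,40)) straddling the bar. The grasp line looks right, so I'm descending.

```bash
python3 -m crank '0 0 -0.004 -0.003 -1;0.05 0 -0.004 -0.003 -1;0.0925 0 -0.004 -0.003 -1;0.0925 0 -0.004 -0.003 -1;0.0925 0 -0.004 -0.003 -1' 60; python3 to.py .4159 .3320 .048 17.7
python3 - <<'E'
from h import *
p,d=imaging.get_image("side"); c=p[290:420,240:380]
cv2.imwrite("pics/side2.png",cv2.resize(c,None,fx=4,fy=4)[:,:,::-1])
E
```

```text
t: 4.0
tool_pos: [0.4161, 0.3333, 0.049]
ee_rot: [108.9, 89.9, 36.6]
wrist_force: [-0.1, 0.1, 0.7]
finger_gap: 0.0853
pos [0.4161 0.3333 0.049 ] yaw 17.7 F [-0.09  0.1   0.69] gap 0.0853 t 4.0 -> shift [ 0.001  -0.0006  0.0012] turn -0.0 rows 0.0
```

View pics/side2.png

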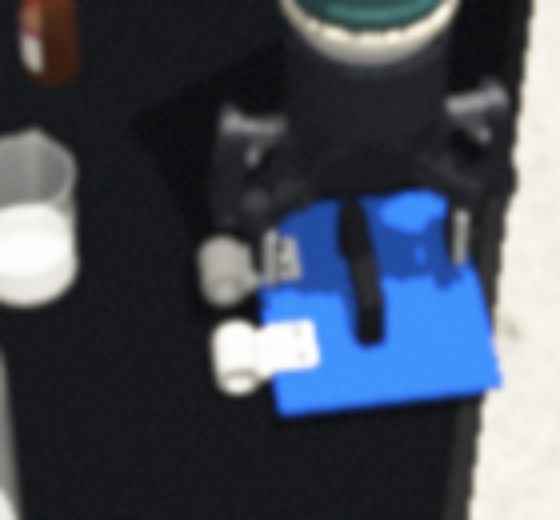

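Run:
```python
from h import *
def proj(n,P):
    K,o,R=cam(n); q=(np.array(P)-o)@R; return (q@K.T)[...,:2]/(q@K.T)[...,2:]
R,s=toolR(); p=s["tool_pos"]
for nm,P in (("tcp",p),("tip+",p+R[:,1]*.0425-[0,0,.006]),("tip-",p-R[:,1]*.0425-[0,0,.006])): print(nm,((proj("side",P)-[240,290])*4).round(0))
for x in ([.411,.332,0],[.4148,.3303,0],[.413,.331,0]):
    Rl=Rot.from_euler('z',17.7,degrees=True).as_matrix()
    for q in ([.003,.035,.052],[.003,-.035,.052],[.003,0,.045]): print(x,q,((proj("side",Rl@q+x)-[240,290])*4).round(0))
```

```text
tcp [355. 251.]
tip+ [270. 268.]
tip- [440. 250.]
[0.411, 0.332, 0] [0.003, 0.035, 0.052] [373. 300.]
[0.411, 0.332, 0] [0.003, -0.035, 0.052] [349. 196.]
[0.411, 0.332, 0] [0.003, 0, 0.045] [361. 257.]
[0.4148, 0.3303, 0] [0.003, 0.035, 0.052] [366. 297.]
[0.4148, 0.3303, 0] [0.003, -0.035, 0.052] [343. 192.]
[0.4148, 0.3303, 0] [0.003, 0, 0.045] [354. 253.]
[0.413, 0.331, 0] [0.003, 0.035, 0.052] [369. 298.]
[0.413, 0.331, 0] [0.003, -0.035, 0.052] [346. 194.]
[0.413, 0.331, 0] [0.003, 0, 0.045] [357. 255.]
```

```bash
python3 -m crank '0 0 0 0 1;0 0 0 0 1;0 0 0 0 1;0 0 0 0 1;0 0 0 0 1;0 0 0 0 1' 60; python3 to.py .4159 .3320 .2 17.7
```

```text
t: 4.8
tool_pos: [0.4152, 0.3331, 0.0482]
ee_rot: [-137.3, 90.0, 150.4]
wrist_force: [-1.8, -0.4, 4.8]
finger_gap: 0.013
pos [0.4152 0.3331 0.0482] yaw 17.73 F [-1.82 -0.38  4.82] gap 0.013 t 4.8 -> shift [-0.1518  0.0003  0.0012] turn 0.0003 rows 2.4
```

```bash
python3 -m crank '-0.03 0 0 0 1;-0.06 0 0 0 1;-0.12 0 0 0 1;-0.12 0 0 0 1;-0.12 0 0 0 1;-0.12 0 0 0 1'
cat > fl.py <<'E'
import sys
from fit import *
R,s=toolR(); p=s["tool_pos"]; cy=np.degrees(np.arctan2(R[1,1],R[0,1]))
print("tcp",p.round(4),cy.round(2),s["wrist_force"].round(1),s["finger_gap"])
Rl=Rot.from_euler('z',cy,degrees=True).as_matrix()
x0=np.r_[p-Rl@[.003,0,.045],cy]
def proj(n,P):
    K,o,R=cam(n); q=((np.array(P)-o)@R)@K.T; return q[...,:2]/q[...,2:]
C=np.array([[a,b,c] for a in(-.07,.09) for b in(-.075,.075) for c in(-.01,.03)])@Rl.T+x0[:3]
for n in ("side","top"):
    pic,d=imaging.get_image(n); cv2.imwrite(f"pics/{n}_{sys.argv[1]}.png",pic[:,:,::-1])
    q=proj(n,C); u0,v0=q.min(0).astype(int); u1,v1=q.max(0).astype(int)
    x,f=fitpose(n,lid,d,x0,[0,1,2,3],(max(u0,0),min(u1,640),max(v0,0),min(v1,480)))
    off=Rl.T@(x[:3]-p)
    print(n,x.round(4),round(f,2),"lid in tool-yaw frame",off.round(4))
E
python3 fl.py l1
```

```text
t: 5.55
tool_pos: [0.414, 0.3322, 0.1661]
ee_rot: [-77.6, 89.8, -149.9]
wrist_force: [0.3, 0.1, -2.9]
finger_gap: 0.0128
tcp [0.414  0.3322 0.1661] 17.72 [ 0.3  0.1 -2.9] 0.012764500462877016
side [ 0.409   0.3298  0.1163 18.1649] 4.64 lid in tool-yaw frame [-0.0054 -0.0007 -0.0498]
top [ 0.412   0.3293  0.1175 17.6887] 7.53 lid in tool-yaw frame [-0.0028 -0.0021 -0.0486]
```

View pics/side_l1.png

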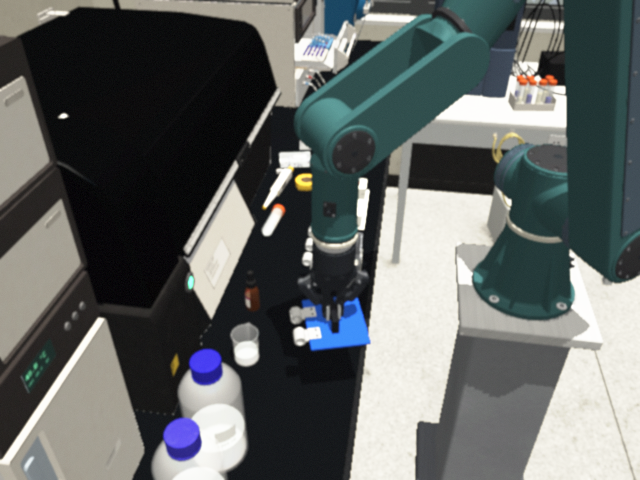

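View pics/top_l1.png

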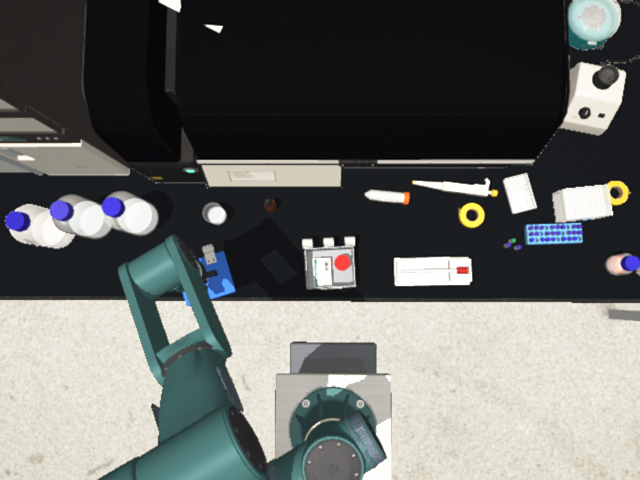

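```bash
python3 to.py .4465 .0102 .2 3.28
```

```text
pos [0.4143 0.3324 0.1662] yaw 17.71 F [ 0.16 -0.28 -2.53] gap 0.013 t 5.65 -> shift [-0.0333 -0.0675  0.3167] turn 0.168 rows 5.2
```

```bash
python3 -m crank '-0.034 0 0 0 1;-0.034 -0.01 0.04 0.02 1;-0.034 -0.019 0.09 0.05 1;-0.034 -0.03 0.14 0.08 1;-0.034 -0.041 0.19 0.11 1;-0.034 -0.051 0.24 0.14 1;-0.034 -0.06 0.28 0.168 1;-0.034 -0.0675 0.305 0.168 1;-0.034 -0.0675 0.3167 0.168 1;-0.034 -0.0675 0.3167 0.168 1;-0.034 -0.0675 0.3167 0.168 1'; python3 fl.py l2; python3 fl.py l2b
```

```text
t: 7.02
tool_pos: [0.4472, 0.0117, 0.2015]
ee_rot: [-133.6, 89.9, 139.7]
wrist_force: [0.8, 0.4, -2.3]
finger_gap: 0.0128
tcp [0.4472 0.0117 0.2015] 3.31 [ 0.8  0.4 -2.3] 0.012816358954455804
side [0.4411 0.0103 0.1516 3.2965] 5.68 lid in tool-yaw frame [-0.0062 -0.0011 -0.05  ]
top [0.4444 0.0095 0.1532 3.2641] 10.04 lid in tool-yaw frame [-0.0029 -0.0021 -0.0483]
tcp [0.4472 0.0118 0.2017] 3.35 [ 0.6 -0.1 -2.7] 0.012895880770162606
side [0.441  0.0107 0.1517 3.1391] 5.6 lid in tool-yaw frame [-0.0063 -0.0007 -0.05  ]
top [0.4445 0.0098 0.1529 4.4137] 10.01 lid in tool-yaw frame [-0.0028 -0.0018 -0.0487]
```

View pics/side_l2.png

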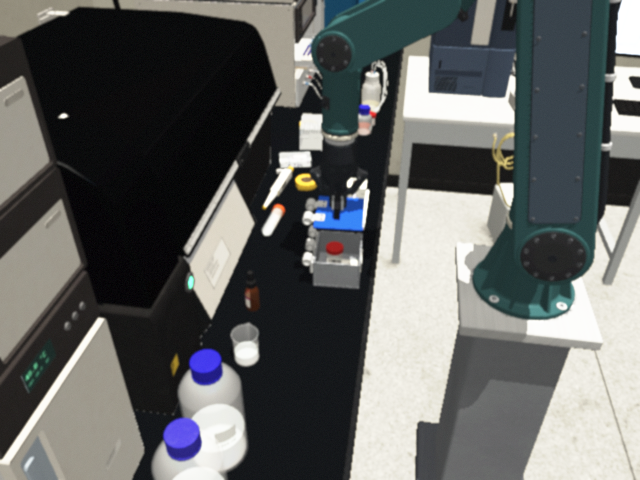

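```bash
python3 to.py .4471 .0107 .132 3.28
```

```text
pos [0.4473 0.0116 0.2018] yaw 3.35 F [ 0.51  0.6  -3.33] gap 0.0126 t 7.225 -> shift [ 0.0698 -0.0002  0.0009] turn 0.0008 rows 1.1
```

```bash
python3 -m crank '0.03 0 0.001 0.001 1;0.0695 0 0.001 0.001 1;0.0695 0 0.001 0.001 1;0.0695 0 0.001 0.001 1;0.0695 0 0.001 0.001 1'; python3 fl.py l3; python3 fl.py l3b
python3 - <<'E'
import cv2
a=cv2.imread("pics/side_l3.png")[190:300,270:390]; cv2.imwrite("pics/side_l3c.png",cv2.resize(a,None,fx=5,fy=5,interpolation=2))
E
```

```text
t: 7.85
tool_pos: [0.4488, 0.0098, 0.1337]
ee_rot: [81.5, 89.8, -5.3]
wrist_force: [-0.4, 0.4, -2.0]
finger_gap: 0.013
tcp [0.4488 0.0098 0.1337] 3.21 [-0.4  0.4 -2. ] 0.012973528222983087
side [0.4431 0.009  0.0837 3.0539] 5.52 lid in tool-yaw frame [-0.0057 -0.0005 -0.0501]
top [0.4456 0.0076 0.0848 4.2523] 9.91 lid in tool-yaw frame [-0.0033 -0.002  -0.049 ]
tcp [0.4484 0.0097 0.1335] 3.2 [-0.1 -0.2 -2.2] 0.012783358671906704
side [0.4429 0.0087 0.0835 3.0478] 5.54 lid in tool-yaw frame [-0.0055 -0.0007 -0.05  ]
top [0.4455 0.0076 0.085  4.3202] 9.89 lid in tool-yaw frame [-0.003  -0.002  -0.0485]
```

View pics/side_l3c.png

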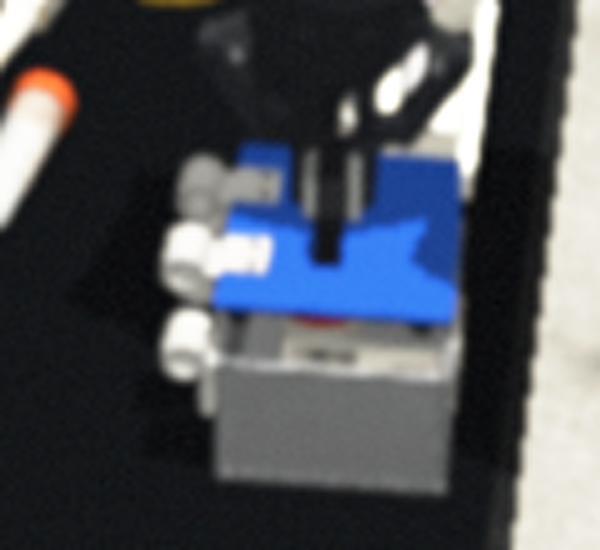

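```bash
python3 to.py .4467 .0101 .1235 3.25; python3 -m crank '0 -0.0018 0.0005 0 1;0.005 -0.0018 0.0005 0 1;0.01 -0.0018 0.0005 0 1;0.01 -0.0018 0.0005 0 1'; python3 to.py .4467 .0101 .112 3.25
```

```text
pos [0.448  0.0098 0.1331] yaw 3.2 F [-0.53 -0.08 -3.61] gap 0.0126 t 8.05 -> shift [ 0.0096 -0.0013 -0.0004] turn -0.0006 rows 0.2
t: 8.55
tool_pos: [0.4452, 0.0093, 0.1217]
ee_rot: [-106.4, 89.9, 166.8]
wrist_force: [-0.1, -0.1, -2.9]
finger_gap: 0.013
pos [0.4452 0.0093 0.1217] yaw 3.19 F [-0.12 -0.06 -2.9 ] gap 0.013 t 8.55 -> shift [ 0.0097  0.0016 -0.0007] turn -0.0007 rows 0.2
```

```bash
cat > rd.py <<'E'
from h import *
L=[]
for i in range(6):
    s=env.read_state(); L.append(np.r_[s["tool_pos"],s["wrist_force"]]); imaging.get_image("side")
L=np.array(L); print(L.round(4)); print("mean",L.mean(0).round(4),s["t"])
E
python3 rd.py
```

```text
[[ 0.4452  0.0093  0.1217 -0.1196 -0.0602 -2.8962]
 [ 0.4454  0.0092  0.1219 -0.3884 -0.0113 -2.4186]
 [ 0.4456  0.0092  0.1221 -0.3582  0.0151 -3.087 ]
 [ 0.4457  0.0092  0.1222 -0.4539 -0.0382 -1.9791]
 [ 0.4458  0.0092  0.1223 -0.2694 -0.2893 -2.1372]
 [ 0.4458  0.0092  0.1224  0.2479 -0.2446 -2.9147]]
mean [ 0.4456  0.0092  0.1221 -0.2236 -0.1047 -2.5722] 8.8
```

```bash
python3 -m crank '0.001 0.0008 -0.0008 -0.0007 1;0.004 0.0008 -0.0008 -0.0007 1;0.007 0.0008 -0.0008 -0.0007 1;0.01 0.0008 -0.0008 -0.0007 1;0.01 0.0008 -0.0008 -0.0007 1;0.01 0.0008 -0.0008 -0.0007 1'; python3 rd.py|tail -3
```

```text
t: 9.6
tool_pos: [0.4465, 0.0101, 0.1123]
ee_rot: [-148.3, 90.0, 124.9]
wrist_force: [0.4, 0.3, -3.1]
finger_gap: 0.0125
 [ 0.4465  0.01    0.1124  1.2826  0.4116 -1.7373]
 [ 0.4465  0.01    0.1124  0.5835  0.1208 -3.0511]]
mean [ 0.4465  0.0101  0.1124  0.3633  0.1267 -2.7537] 9.85
```

```bash
python3 -m crank '0.003 0 0 0 1;0.005 0 0 0 1;0.007 0 0 0 1;0.007 0 0 0 1;0.007 0 0 0 1'; python3 rd.py|tail -2
```

```text
t: 10.52
tool_pos: [0.4465, 0.0101, 0.1053]
ee_rot: [-140.7, 90.0, 132.6]
wrist_force: [-0.8, -0.6, -2.3]
finger_gap: 0.0127
 [ 0.4465  0.0101  0.1054  0.1341  0.2393 -3.0612]]
mean [ 0.4465  0.0101  0.1054 -0.2075 -0.0994 -2.5764] 10.775
```

Still free of contact, with about 1 mm to go.

```bash
python3 -m crank '0.001 0 0 0 1;0.0015 0 0 0 1;0.002 0 0 0 1;0.002 0 0 0 1'; python3 rd.py|tail -2;  python3 fl.py l4
python3 - <<'E'
import cv2
a=cv2.imread("pics/side_l4.png")[190:300,270:390]; cv2.imwrite("pics/side_l4c.png",cv2.resize(a,None,fx=5,fy=5,interpolation=2))
E
```

```text
t: 11.32
tool_pos: [0.4466, 0.0101, 0.1044]
ee_rot: [83.2, 90.0, -3.5]
wrist_force: [-4.3, -0.3, 13.7]
finger_gap: 0.0127
mean [ 4.46600e-01  1.01000e-02  1.04400e-01 -3.84520e+00  5.36600e-01
  1.39311e+01] 11.575
tcp [0.4466 0.0101 0.1044] 3.26 [-3.8  0.8 13.5] 0.012880316365599198
side [0.4406 0.0114 0.0543 3.2865] 5.77 lid in tool-yaw frame [-0.0059  0.0017 -0.0501]
top [0.4443 0.0077 0.0555 3.1917] 9.88 lid in tool-yaw frame [-0.0024 -0.0023 -0.049 ]
```

View pics/side_l4c.png

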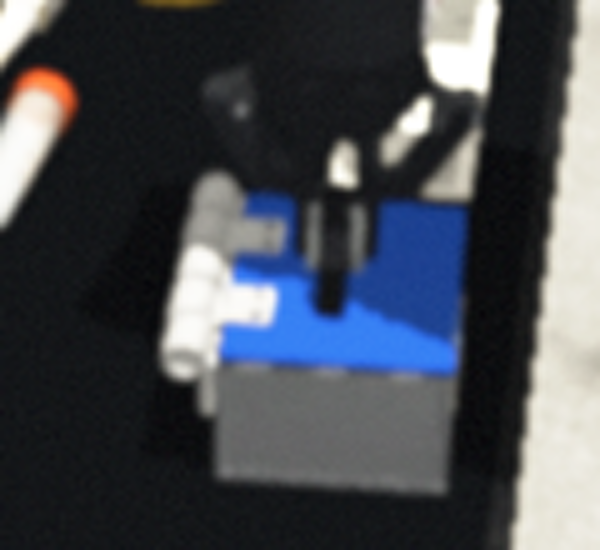

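```bash
python3 -m crank '0 0 0 0 0.4;0 0 0 0 0.2;0 0 0 0 0.2;-0.02 0 0 0 0.2;-0.06 0 0 0 0.2;-0.1 0 0 0 -1;-0.1 0 0 0 -1;-0.1 0 0 0 -1'
cat > fc.py <<'E'
from fit import *
def seated(P): return np.minimum(case(P),lid(P-[0,0,.056]))
for n,roi in(("side",(290,375,215,298)),):
    p,d=imaging.get_image(n); cv2.imwrite("pics/side_fc.png",p[:,:,::-1])
    print(n,"lid+case",fitpose(n,seated,d,[.4405,.0098,0,3.2],[0,1,2,3],roi))
    print(n,"lid",fitpose(n,lid,d,[.4405,.0098,.056,3.2],[0,1,2,3],roi))
E
python3 fc.py;python3 - <<'E'
import cv2
a=cv2.imread("pics/side_fc.png")[190:300,270:390]; cv2.imwrite("pics/side_l5c.png",cv2.resize(a,None,fx=5,fy=5,interpolation=2))
E
```

```text
t: 12.72
tool_pos: [0.446, 0.0101, 0.2029]
ee_rot: [-110.5, 90.0, 162.8]
wrist_force: [-0.5, -0.0, 0.4]
finger_gap: 0.0848
side lid+case (array([ 4.40812106e-01,  9.54779804e-03, -1.86185405e-03,  3.32409105e+00]), np.float64(3.531513703142915))
side lid (array([0.44069482, 0.01136524, 0.05419409, 3.20026641]), np.float64(5.0754172938464786))
```

View pics/side_l5c.png

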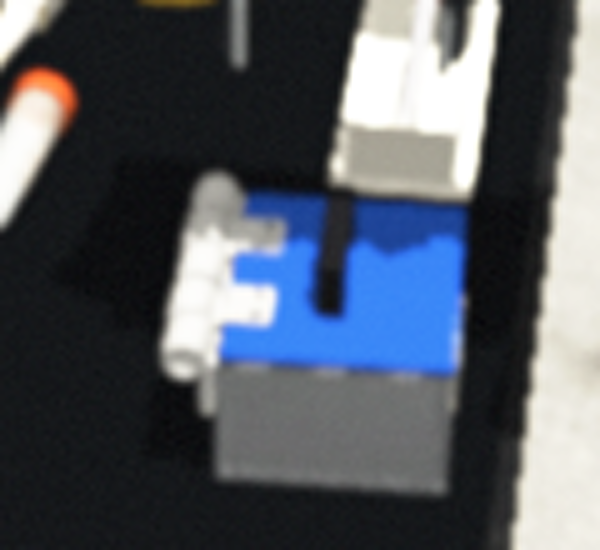

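```bash
python3 to.py .4374 -.2948 .2 1.5; python3 -m crank '0 -0.002 0.05 0.02 -1;0 -0.006 0.11 0.02 -1;0 -0.01 0.17 0.02 -1;0 -0.018 0.23 0.02 -1;0 -0.026 0.304 0.02 -1;0 -0.026 0.304 0.02 -1;0 -0.026 0.304 0.02 -1;0 -0.026 0.304 0.02 -1;0 -0.026 0.304 0.02 -1'; python3 to.py .4374 -.2948 .1 1.5
```

```text
pos [0.4456 0.0102 0.2024] yaw 3.25 F [-0.62  0.02 -0.78] gap 0.0856 t 12.775 -> shift [ 0.0023 -0.0255  0.304 ] turn 0.0204 rows 4.9
t: 13.9
tool_pos: [0.4377, -0.2932, 0.2031]
ee_rot: [-148.5, 89.9, 123.2]
wrist_force: [-0.8, 0.5, 0.2]
finger_gap: 0.0853
pos [ 0.4377 -0.2932  0.2031] yaw 1.64 F [-0.82  0.47  0.21] gap 0.0853 t 13.9 -> shift [ 0.1031 -0.0003  0.0017] turn 0.0016 rows 1.6
```

```bash
python3 -m crank '0.05 0 0.0015 0.0016 -1;0.11 0 0.0015 0.0016 -1;0.11 0 0.0015 0.0016 -1;0.11 0 0.0015 0.0016 -1;0.11 0 0.0015 0.0016 -1'
python3 - <<'E'
from h import *
for n,(u,v) in(("side",(310,150)),("top",(370,220))):
    p,d=imaging.get_image(n); cv2.imwrite(f"pics/{n}_p1.png",cv2.resize(p[v:v+100,u:u+130],None,fx=5,fy=5,interpolation=2)[:,:,::-1])
E
python3 to.py .4374 -.2948 .034 1.5
```

```text
t: 14.52
tool_pos: [0.4394, -0.2975, 0.0958]
ee_rot: [47.7, 89.7, -40.8]
wrist_force: [0.3, 0.5, 0.3]
finger_gap: 0.0853
pos [ 0.439  -0.2973  0.0954] yaw 1.41 F [-0.13 -0.19 -0.14] gap 0.0851 t 14.625 -> shift [ 0.0614 -0.0017 -0.0027] turn -0.0011 rows 1.0
```

View pics/side_p1.png

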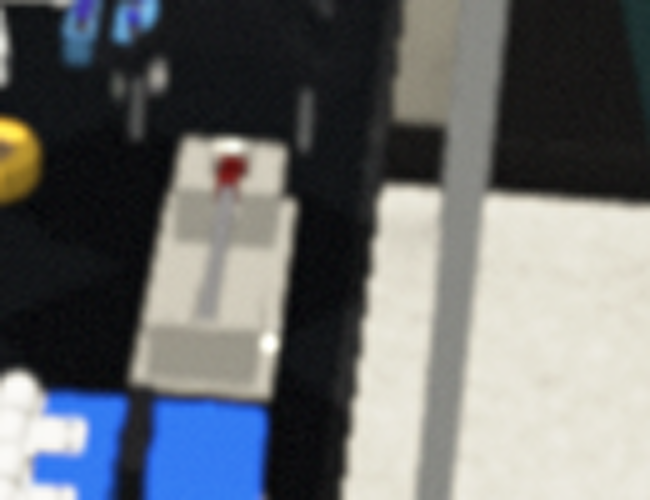

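View pics/top_p1.png

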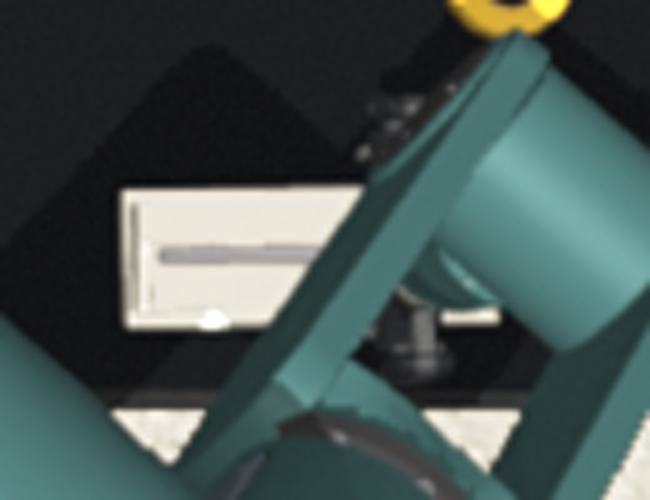

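```bash
python3 -m crank '0.01 -0.0014 -0.0027 0 -1;0.03 -0.0014 -0.0027 0 -1;0.05 -0.0014 -0.0027 0 -1;0.0614 -0.0014 -0.0027 0 -1;0.0614 -0.0014 -0.0027 0 -1;0.0614 -0.0014 -0.0027 0 -1;0.0614 -0.0014 -0.0027 0 -1'; python3 rd.py | tail -2;  python3 -  <<'E'
from h import *
for n,(u,v) in(("side",(310,150)),):
    p,d=imaging.get_image(n); cv2.imwrite(f"pics/{n}_p2.png",cv2.resize(p[v:v+100,u:u+130],None,fx=5,fy=5,interpolation=2)[:,:,::-1])
E
```

```text
t: 15.5
tool_pos: [0.4367, -0.2941, 0.0325]
ee_rot: [49.8, 89.9, -38.8]
wrist_force: [-0.8, -0.3, -0.6]
finger_gap: 0.0853
 [ 0.4365 -0.2939  0.0322  0.2004 -0.5437  0.4463]]
mean [ 0.4366 -0.294   0.0324 -0.0912 -0.0555 -0.1531] 15.75
```

View pics/side_p2.png

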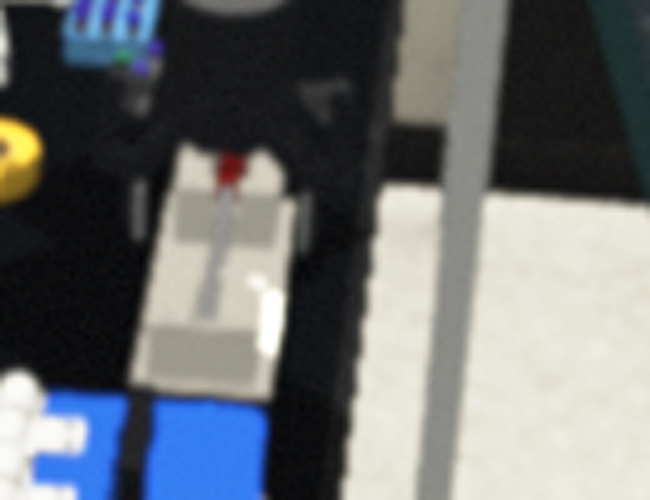

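Run:
```python
from h import *
def proj(n,P):
    K,o,R=cam(n); q=((np.array(P)-o)@R)@K.T; return q[...,:2]/q[...,2:]
for P in ([.394,-.283,.0265],[.394,-.283,.013],[.479,-.283,.0265],[.479,-.283,.013],[.437,-.3188,.006],[.437,-.2248,.006],[.437,-.2248,.044]): print(P,((proj("side",P)-[310,150])*5).round())
```

```text
[0.394, -0.283, 0.0265] [287. 250.]
[0.394, -0.283, 0.013] [286. 270.]
[0.479, -0.283, 0.0265] [139. 237.]
[0.479, -0.283, 0.013] [138. 257.]
[0.437, -0.3188, 0.006] [217. 242.]
[0.437, -0.2248, 0.006] [199. 329.]
[0.437, -0.2248, 0.044] [202. 272.]
```

```bash
python3 -m crank '0 0 0 0 1;0 0 0 0 1;0 0 0 0 1;0 0 0 0 1;0 0 0 0 1;0 0 0 0 1;0 0 0 0 1' 60; python3 rd.py | tail -1; python3 to.py .4374 -.2948 .034 1.5
```

```text
t: 16.73
tool_pos: [0.4363, -0.2937, 0.032]
ee_rot: [145.9, 90.0, 57.3]
wrist_force: [0.2, 1.1, 2.5]
finger_gap: 0.0079
mean [ 0.4363 -0.2937  0.032  -0.2647  0.739   2.8151] 16.975
pos [ 0.4363 -0.2937  0.032 ] yaw 1.4 F [-0.95  1.48  3.39] gap 0.0078 t 17.025 -> shift [-0.002   0.001   0.0011] turn -0.0012 rows 0.0
```

```bash
python3 -m crank '-0.02 0 0 0 1;-0.045 0 0 0 1;-0.09 0 0 0 1;-0.09 0 0 0 1;-0.09 0 0 0 1'; python3 to.py .5227 -.1743 .12 3.28
```

```text
t: 17.65
tool_pos: [0.436, -0.2935, 0.1214]
ee_rot: [-135.4, 90.0, 136.0]
wrist_force: [0.9, 1.4, -1.6]
finger_gap: 0.0076
pos [ 0.436  -0.2935  0.1214] yaw 1.4 F [ 0.91  1.39 -1.57] gap 0.0076 t 17.65 -> shift [ 0.0014  0.0896 -0.117 ] turn -0.0219 rows 2.4
```

```bash
python3 -m crank '0 0.03 -0.039 -0.008 1;0 0.06 -0.078 -0.016 1;0 0.09 -0.117 -0.0219 1;0 0.09 -0.117 -0.0219 1;0 0.09 -0.117 -0.0219 1;0 0.09 -0.117 -0.0219 1'; python3 rd.py|tail -1;python3 to.py .5227 -.1743 .08 3.28
python3 - <<'E'
from h import *
for n,(u,v) in(("side",(270,150)),("top",(330,195))):
    p,d=imaging.get_image(n); cv2.imwrite(f"pics/{n}_p3.png",cv2.resize(p[v:v+110,u:u+130],None,fx=5,fy=5,interpolation=2)[:,:,::-1])
E
```

```text
t: 18.4
tool_pos: [0.5223, -0.1753, 0.1212]
ee_rot: [-111.6, 89.9, 161.6]
wrist_force: [-0.2, 0.3, -1.3]
finger_gap: 0.0078
mean [ 0.5227 -0.1754  0.1216 -0.0295 -0.0361 -1.0625] 18.65
pos [ 0.5232 -0.1751  0.122 ] yaw 3.23 F [-0.34 -0.07 -1.22] gap 0.0078 t 18.7 -> shift [ 0.042  -0.0005 -0.0008] turn -0.0006 rows 0.7
```

View pics/side_p3.png

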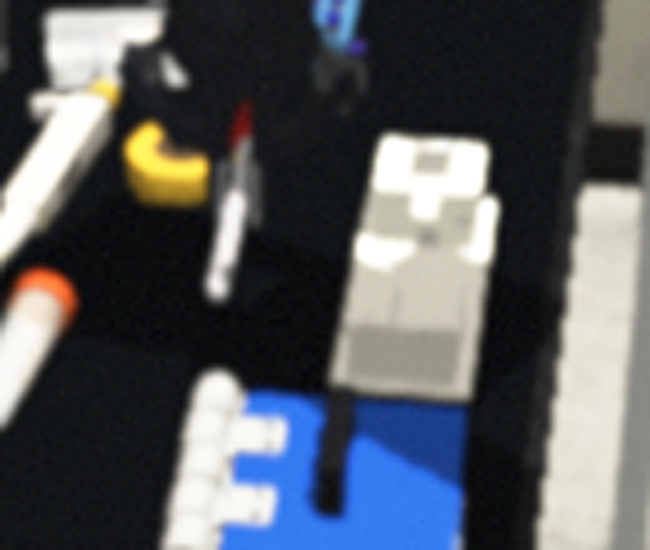

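View pics/top_p3.png

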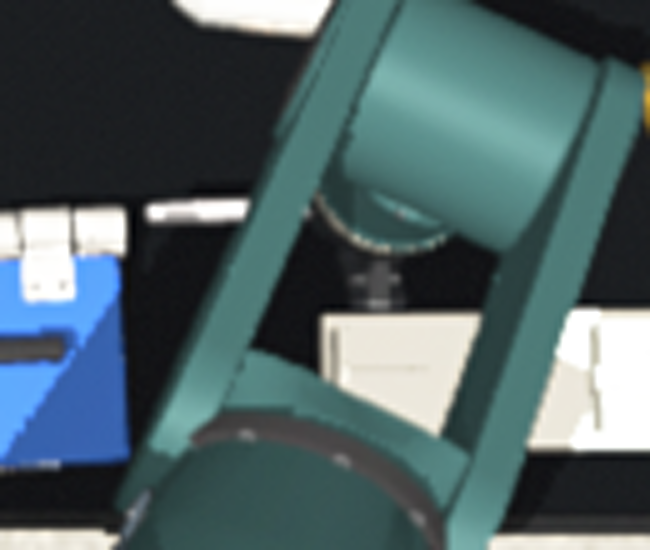

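```bash
python3 -m crank '0.02 -0.0005 0 -0.0006 1;0.049 -0.0005 0 -0.0006 1;0.049 -0.0005 0 -0.0006 1;0.049 -0.0005 0 -0.0006 1;0.049 -0.0005 0 -0.0006 1;0.049 -0.0005 0 -0.0006 1'
cat > fp.py <<'E'
import sys
from fit import *
R,s=toolR(); p=s["tool_pos"]; cy=np.degrees(np.arctan2(R[1,1],R[0,1])); g=float(sys.argv[2])
print("tcp",p.round(4),cy.round(2),s["wrist_force"].round(1),round(s["finger_gap"],4),s["t"])
Rl=Rot.from_euler('z',cy,degrees=True).as_matrix()
x0=np.r_[p-Rl@[0,g,0],cy]
def proj(n,P):
    K,o,R=cam(n); q=((np.array(P)-o)@R)@K.T; return q[...,:2]/q[...,2:]
C=np.array([[a,b,c] for a in(-.03,.03) for b in(-.11,.09) for c in(-.02,.02)])@Rl.T+x0[:3]
for n in ("side","top"):
    pic,d=imaging.get_image(n); cv2.imwrite(f"pics/{n}_{sys.argv[1]}.png",pic[:,:,::-1])
    q=proj(n,C); u0,v0=q.min(0).astype(int); u1,v1=q.max(0).astype(int)
    x,f=fitpose(n,pin,d,x0,[0,1,2,3],(u0,u1,v0,v1))
    H=np.array([.069*np.cos(np.radians(3.28)),.069*np.sin(np.radians(3.28)),.072])+({"side":[.4407,.0097,-.0018],"top":[.4454,.0078,.0019]}[n])
    Rc=Rot.from_euler('z',3.28,degrees=True).as_matrix()
    print(n,x.round(4),round(f,2),"pin in tool-yaw frame",(Rl.T@(x[:3]-p)).round(4),"pin in hinge frame",(Rc.T@(x[:3]-H)).round(4))
E
python3 fp.py p4 -.028
```

```text
t: 19.55
tool_pos: [0.5236, -0.1749, 0.0738]
ee_rot: [63.5, 89.9, -23.2]
wrist_force: [-0.8, -0.5, -0.9]
finger_gap: 0.0079
tcp [ 0.5236 -0.1749  0.0738] 3.34 [-0.8 -0.5 -0.9] 0.0079 19.55
side [ 0.5196 -0.1437  0.0716  2.9618] 7.46 pin in tool-yaw frame [-0.0022  0.0313 -0.0022] pin in hinge frame [ 0.001  -0.1577  0.0014]
top [ 0.5256 -0.1506  0.0734  4.2044] 8.44 pin in tool-yaw frame [ 0.0035  0.0241 -0.0004] pin in hinge frame [ 0.0021 -0.1627 -0.0005]
```

```bash
python3 -c "
import cv2
a=cv2.imread('pics/side_p4.png')[150:270,270:400]; cv2.imwrite('pics/p4c.png',cv2.resize(a,None,fx=5,fy=5,interpolation=2))"
```

```text
(no output)
```

View pics/p4c.png

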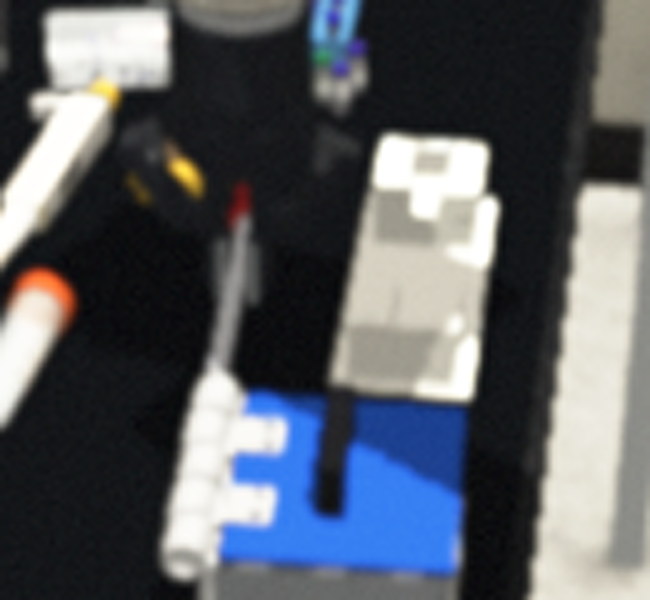

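```bash
python3 -m crank '0.0015 -0.0012 0 0 1;0.0018 -0.0012 0 0 1;0.0018 -0.0012 -0.005 0 1;0.0018 -0.0012 -0.01 0 1;0.0018 -0.0012 -0.015 0 1;0.0018 -0.0012 -0.015 0 1;0.0018 -0.0012 -0.015 0 1'; python3 rd.py|tail -2;python3 to.py .5227 -.1743 .072 3.28
```

```text
t: 20.52
tool_pos: [0.521, -0.1597, 0.0712]
ee_rot: [64.1, 90.0, -22.5]
wrist_force: [0.0, -0.4, -1.1]
finger_gap: 0.0078
 [ 0.5209 -0.1599  0.0711 -0.6508 -0.0579 -0.6885]]
mean [ 0.521  -0.1598  0.0711  0.0083 -0.2572 -0.7359] 20.775
pos [ 0.5209 -0.1598  0.0711] yaw 3.32 F [ 0.95 -0.57 -0.78] gap 0.008 t 20.825 -> shift [-0.0009  0.001   0.0146] turn 0.0004 rows 0.2
```

```bash
python3 -m crank '-0.0008 0.0006 0 0 1;-0.0008 0.0006 0 0 1;-0.0008 0.0006 -0.005 0 1;-0.0008 0.0006 -0.01 0 1;-0.0008 0.0006 -0.015 0 1;-0.0008 0.0006 -0.02 0 1;-0.0008 0.0006 -0.02 0 1'; python3 rd.py|tail -2;python3 -c "
from h import *
p,d=imaging.get_image('side')
cv2.imwrite('pics/p5c.png',cv2.resize(p[150:270,270:400],None,fx=5,fy=5,interpolation=2)[:,:,::-1])"
```

```text
t: 21.7
tool_pos: [0.5202, -0.1392, 0.0719]
ee_rot: [-135.5, 90.0, 137.9]
wrist_force: [0.0, 0.1, -1.0]
finger_gap: 0.0078
 [ 0.5204 -0.1399  0.0719 -0.0525  0.3088 -0.6996]]
mean [ 0.5203 -0.1396  0.0719 -0.2089 -0.2005 -0.7189] 21.95
```

View pics/p5c.png

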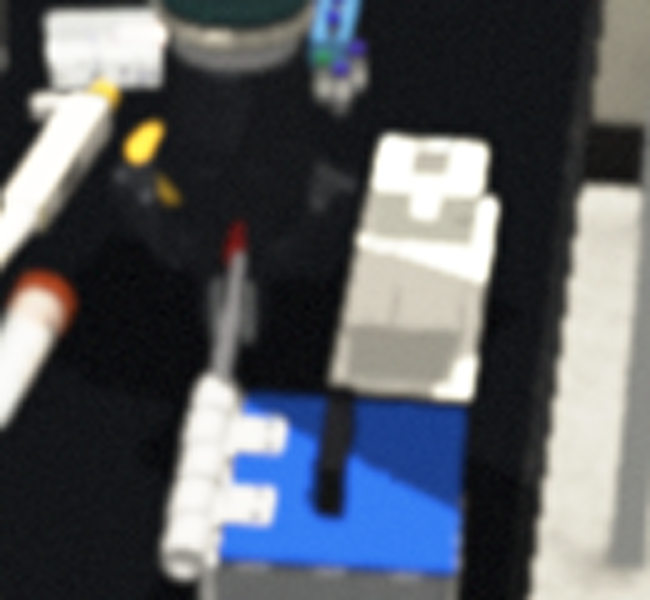

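```bash
python3 -m crank '0 0.0003 -0.005 0 1;0 0.0003 -0.01 0 1;0 0.0003 -0.015 0 1;0 0.0003 -0.02 0 1;0 0.0003 -0.025 0 1;0 0.0003 -0.03 0 1;0 0.0003 -0.03 0 1;0 0.0003 -0.03 0 1'; python3 rd.py|tail -2
```

```text
t: 23.05
tool_pos: [0.5189, -0.1098, 0.0719]
ee_rot: [88.6, 90.0, 1.9]
wrist_force: [0.8, 0.8, -1.0]
finger_gap: 0.0079
 [ 0.5189 -0.1099  0.0719  0.1347  0.1341 -1.017 ]]
mean [ 0.5189 -0.1099  0.0719  0.1976  0.2634 -1.4565] 23.3
```

```bash
python3 -m crank '0 0 -0.005 0 1;0 0 -0.01 0 1;0 0 -0.015 0 1;0 0 -0.02 0 1;0 0 -0.025 0 1;0 0 -0.025 0 1;0 0 -0.025 0 1'; python3 rd.py|tail -2; python3 -c "
from h import *
p,d=imaging.get_image('side')
cv2.imwrite('pics/p6c.png',cv2.resize(p[170:290,270:400],None,fx=5,fy=5,interpolation=2)[:,:,::-1])"
```

```text
t: 24.22
tool_pos: [0.5175, -0.0848, 0.0719]
ee_rot: [74.4, 90.0, -12.3]
wrist_force: [-0.3, 0.4, -1.1]
finger_gap: 0.0081
 [ 0.5174 -0.0849  0.0719  0.0834 -0.2091 -1.3911]]
mean [ 0.5175 -0.0849  0.0719 -0.2569  0.0665 -1.31  ] 24.475
```

View pics/p6c.png

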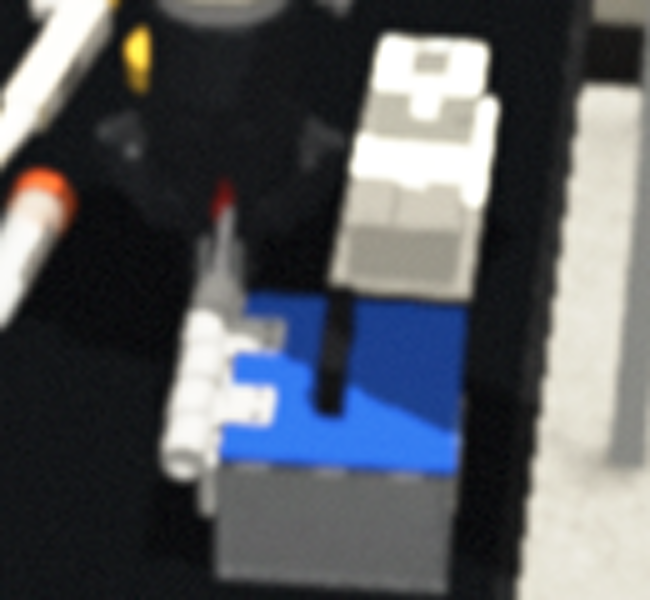

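```bash
python3 -m crank '0 0 0 0 0.6;0 0 0 0 0.4;0 0 0 0 0.2;0 0 0 0 0;0 0 0 0 0;-0.03 0 0 0 0;-0.06 0 0 0 -0.2;-0.06 0 0 0 -0.2;-0.06 0 0 0 -0.2'; python3 -c "
from h import *
p,d=imaging.get_image('side')
cv2.imwrite('pics/p7c.png',cv2.resize(p[170:290,270:400],None,fx=5,fy=5,interpolation=2)[:,:,::-1])
for t in ('hinge_pin',):
    for n in('side','top'):
        pic,d=imaging.get_image(n)
        for r in imaging.silhouettes(n,t)[:2]:
            P,u,v=cloud(n,d,r['mask']); print(n,r['confidence'],np.median(P,0),P.min(0),P.max(0))
"; python3 to.py .52 -.14 .13 3.28
```

```text
t: 25.7
tool_pos: [0.517, -0.0847, 0.1315]
ee_rot: [-120.4, 90.0, 153.0]
wrist_force: [0.2, -0.5, 0.3]
finger_gap: 0.0514
side 0.58 [ 0.51527916 -0.1274547   0.07142602] [ 0.50711097 -0.25105322 -0.00308681] [ 0.54582243 -0.06971656  0.07860724]
pos [ 0.5168 -0.0846  0.131 ] yaw 3.33 F [ 0.66 -0.13  0.19] gap 0.0513 t 25.95 -> shift [ 0.001  -0.0001  0.0555] turn 0.0006 rows 0.9
```

View pics/p7c.png

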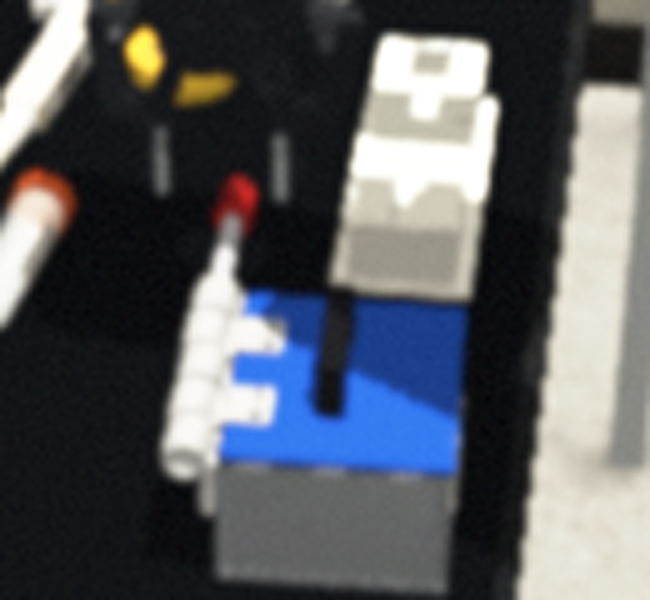

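```bash
python3 -c "
from h import *
for n in('side','top'):
    p,d=imaging.get_image(n); a=p.astype(int)
    m=(a[...,0]>90)&(a[...,1]<60)&(a[...,2]<60); w=np.zeros_like(m)
    if n=='side': w[195:225,305:335]=1
    else: w[215:280,350:420]=1
    P,u,v=cloud(n,d,m&w)
    k=(P[:,2]>.04)&(P[:,2]<.1); P=P[k]; print(n,len(P),(u.mean(),v.mean()) if len(u) else 0)
    if len(P): print(np.median(P,0),np.percentile(P,[2,98],axis=0))
"
```

```text
side 43 (np.float64(317.4901960784314), np.float64(209.1764705882353))
[ 0.51536618 -0.13912522  0.07318958] [[ 0.50842552 -0.15730303  0.06714557]
 [ 0.52549887 -0.12488002  0.07692475]]
top 0 0
```

```bash
python3 to.py .5202 -.143 .132 3.3; python3 -m crank '0 0 0.02 0 -0.4;0 0 0.04 0 -0.4;0 0 0.0585 0 -0.4;0 0 0.0585 0 -0.4;0.02 0 0.0585 0 -0.4;0.04 0 0.0585 0 -0.4;0.0625 0 0.0585 0 -0.4;0.0625 0 0.0585 0 -0.4;0.0625 0 0.0585 0 -0.4;0.0625 0 0.0585 0 -0.4'; python3 rd.py|tail -2; python3 -c "
from h import *
p,d=imaging.get_image('side')
cv2.imwrite('pics/p8c.png',cv2.resize(p[170:290,270:400],None,fx=5,fy=5,interpolation=2)[:,:,::-1])"
```

```text
pos [ 0.5171 -0.0847  0.1313] yaw 3.33 F [1.11 0.84 0.65] gap 0.0511 t 26.05 -> shift [-0.0007 -0.0003  0.0584] turn 0.0003 rows 0.9
t: 27.3
tool_pos: [0.5215, -0.1434, 0.0704]
ee_rot: [69.1, 89.9, -17.6]
wrist_force: [0.5, 0.5, 0.5]
finger_gap: 0.0598
 [ 0.521  -0.1433  0.0698  1.1988  0.0795  0.4205]]
mean [ 0.5213 -0.1433  0.0701  0.2065  0.0276  0.0185] 27.55
```

View pics/p8c.png

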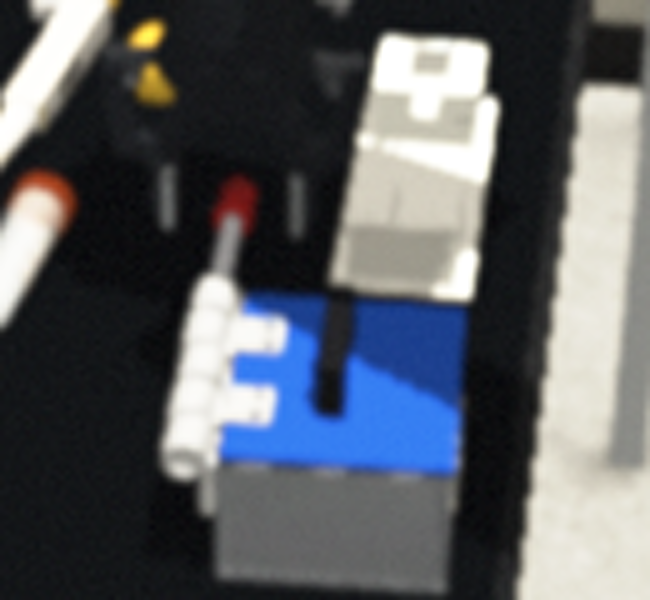

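```bash
python3 -m crank '0 -0.0005 0 0 0;0 -0.0005 0 0 1;0 -0.0005 0 0 1;0 -0.0005 0 0 1;0 -0.0005 0 0 1;0 -0.0005 0 0 1;0 -0.0005 0 0 1' 60; python3 rd.py|tail -2; python3 -c "
from h import *
p,d=imaging.get_image('side')
cv2.imwrite('pics/p9c.png',cv2.resize(p[170:290,270:400],None,fx=5,fy=5,interpolation=2)[:,:,::-1])"; python3 to.py .5206 -.143 .0718 3.3
```

```text
t: 28.52
tool_pos: [0.5203, -0.1432, 0.0694]
ee_rot: [174.2, 90.0, 87.6]
wrist_force: [0.6, 0.4, -0.4]
finger_gap: 0.0178
 [ 0.5203 -0.1432  0.0694 -0.6688 -0.3708  0.5934]]
mean [ 0.5203 -0.1432  0.0694 -0.0697 -0.1476  0.4426] 28.775
pos [ 0.5203 -0.1432  0.0694] yaw 3.33 F [-0.01 -0.49  0.08] gap 0.0177 t 28.875 -> shift [-0.0024  0.0003 -0.0002] turn 0.0003 rows 0.0
```

View pics/p9c.png

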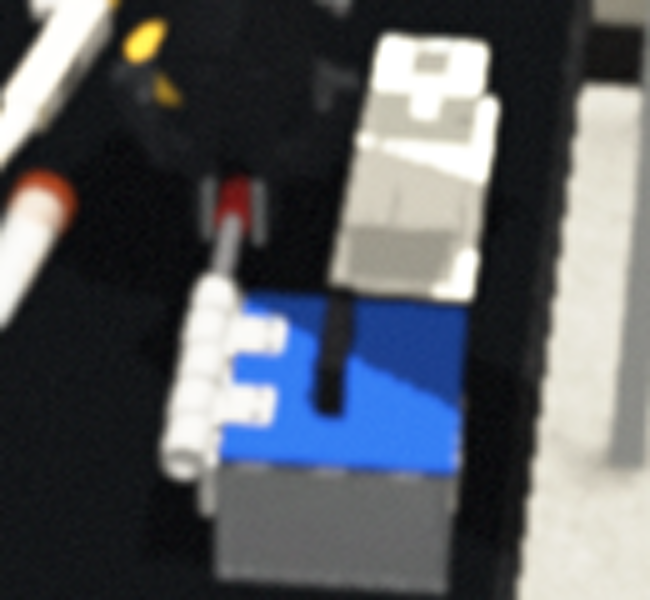

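```bash
python3 -m crank '-0.001 0 0 0 1;-0.002 0 0 0 1;-0.0028 0 0 0 1;-0.0028 0 0 0 1;-0.0028 0 0 0 1'; python3 rd.py|tail -2
```

```text
t: 29.5
tool_pos: [0.5203, -0.1432, 0.0721]
ee_rot: [-124.5, 90.0, 148.8]
wrist_force: [0.9, -0.2, -1.7]
finger_gap: 0.0181
 [ 0.5203 -0.1432  0.0722  0.8506 -1.2712 -2.145 ]]
mean [ 0.5203 -0.1432  0.0722  0.0806 -0.2236 -1.7961] 29.75
```

```bash
python3 -m crank '0 0 -0.005 0 1;0 0 -0.01 0 1;0 0 -0.015 0 1;0 0 -0.02 0 1;0 0 -0.02 0 1'; python3 rd.py|tail -2
```

```text
t: 30.42
tool_pos: [0.519, -0.1226, 0.0722]
ee_rot: [-160.2, 90.0, 113.1]
wrist_force: [0.8, 1.1, -1.5]
finger_gap: 0.0181
 [ 0.5191 -0.1233  0.0722  0.2379  0.7043 -1.8578]]
mean [ 0.5191 -0.123   0.0722  0.0646  0.8265 -1.5419] 30.675
```

```bash
python3 -m crank '0 0 -0.005 0 1;0 0 -0.01 0 1;0 0 -0.015 0 1;0 0 -0.02 0 1;0 0 -0.025 0 1;0 0 -0.025 0 1;0 0 -0.025 0 1'; python3 rd.py|tail -2;python3 -c "
from h import *
p,d=imaging.get_image('side')
cv2.imwrite('pics/p10c.png',cv2.resize(p[170:290,270:400],None,fx=5,fy=5,interpolation=2)[:,:,::-1])"
```

```text
t: 31.6
tool_pos: [0.5177, -0.0977, 0.0723]
ee_rot: [176.7, 89.9, 90.0]
wrist_force: [0.8, 3.6, 0.2]
finger_gap: 0.0179
 [ 0.5176 -0.0981  0.0722  1.1614  3.9149  0.8214]]
mean [ 0.5177 -0.0979  0.0723  0.3151  3.396   0.7915] 31.85
```

View pics/p10c.png

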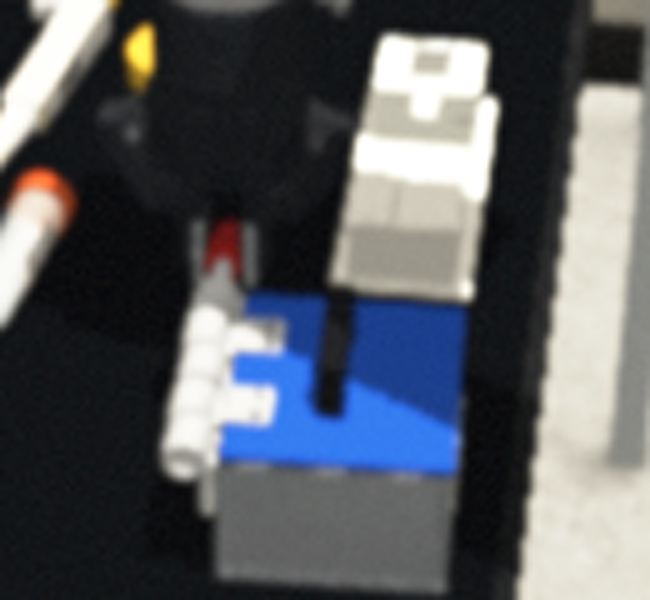

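```bash
python3 -m crank '0 0 -0.005 0 1;0 0 -0.01 0 1;0 0 -0.015 0 1;0 0 -0.015 0 1;0 0 -0.015 0 1'; python3 rd.py|tail -2;python3 -c "
from h import *
p,d=imaging.get_image('side')
cv2.imwrite('pics/p11c.png',cv2.resize(p[190:290,290:370],None,fx=6,fy=6,interpolation=2)[:,:,::-1])"
```

```text
t: 32.58
tool_pos: [0.5173, -0.0835, 0.0726]
ee_rot: [64.0, 89.9, -22.7]
wrist_force: [-0.6, -2.5, 5.5]
finger_gap: 0.0179
 [ 0.5173 -0.0835  0.0726 -0.5171 -2.8349  5.9006]]
mean [ 0.5173 -0.0835  0.0726 -0.3508 -2.4168  5.8742] 32.825
```

View pics/p11c.png

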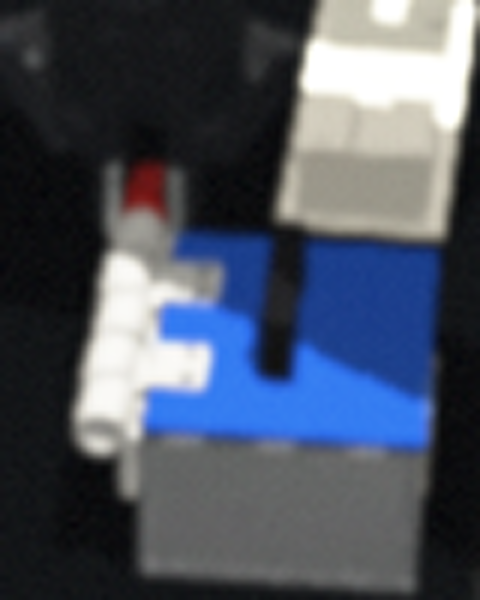

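```bash
python3 -m crank '-0.0008 0 0 0 1;-0.0008 0 0 0 1;-0.0008 0 -0.003 0 1;-0.0008 0 -0.006 0 1;-0.0008 0 -0.006 0 1;-0.0008 0 -0.006 0 1'; python3 rd.py|tail -2
```

```text
t: 33.67
tool_pos: [0.5163, -0.0769, 0.073]
ee_rot: [-158.1, 90.0, 115.2]
wrist_force: [1.3, 0.6, 0.1]
finger_gap: 0.018
 [ 0.5164 -0.077   0.073   0.4694  1.9139  1.0718]]
mean [ 0.5163 -0.077   0.073   0.6217  0.9017  0.6269] 33.925
```

```bash
python3 -m crank '0 0 -0.002 0 1;0 0 -0.004 0 1;0 0 -0.004 0 1;0 0 -0.004 0 1'; python3 rd.py|tail -1;python3 -c "
from h import *
p,d=imaging.get_image('side')
cv2.imwrite('pics/p12c.png',cv2.resize(p[190:290,290:370],None,fx=6,fy=6,interpolation=2)[:,:,::-1])"
```

```text
t: 34.48
tool_pos: [0.5163, -0.0734, 0.073]
ee_rot: [80.9, 90.0, -5.8]
wrist_force: [0.0, -1.1, 0.4]
finger_gap: 0.0181
mean [ 0.5163 -0.0734  0.0731  0.4326 -1.9511  1.1167] 34.725
```

View pics/p12c.png

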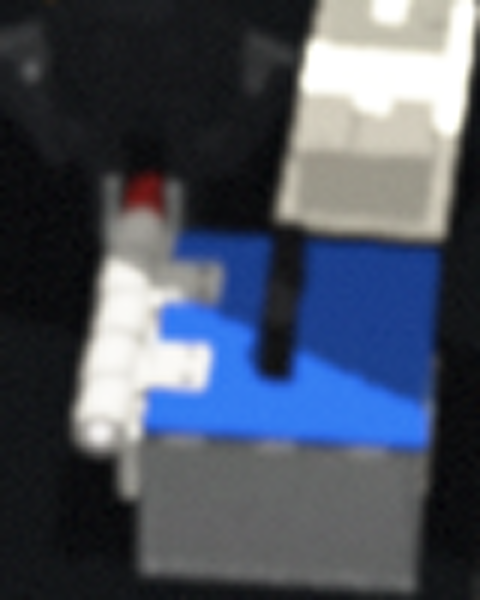

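```bash
python3 -m crank '0 0 -0.002 0 1;0 0 -0.003 0 1;0 0 -0.003 0 1'; python3 rd.py|tail -1; python3 -m crank '0 0 -0.002 0 1;0 0 -0.003 0 1;0 0 -0.003 0 1'; python3 rd.py|tail -1
```

```text
t: 35.2
tool_pos: [0.5164, -0.0725, 0.0731]
ee_rot: [4.4, 89.8, -82.2]
wrist_force: [-1.7, -14.0, -0.2]
finger_gap: 0.0178
mean [  0.5164  -0.0725   0.0731  -1.0249 -12.7134  -0.1436] 35.45
t: 35.88
tool_pos: [0.5165, -0.0722, 0.0732]
ee_rot: [2.4, 89.6, -84.1]
wrist_force: [-2.3, -26.3, -2.0]
finger_gap: 0.0182
mean [  0.5164  -0.0722   0.0732  -2.8787 -25.8291  -1.117 ] 36.125
```

```bash
python3 -m crank '0 0 0.004 0 1;0 0 0.004 0 0.5;0 0 0.004 0 0.2;0 0 0.004 0 0;0 0 0.004 0 0;-0.03 0 0.004 0 0;-0.07 0 0.004 0 -0.2;-0.12 0 0.004 0 -0.2;-0.12 0 0.004 0 -0.2;-0.12 0 0.004 0 -0.2';python3 -c "
from h import *
p,d=imaging.get_image('side')
cv2.imwrite('pics/p13c.png',cv2.resize(p[190:290,290:370],None,fx=6,fy=6,interpolation=2)[:,:,::-1])
p,d=imaging.get_image('top')
cv2.imwrite('pics/p13t.png',cv2.resize(p[210:310,280:400],None,fx=6,fy=6,interpolation=2)[:,:,::-1])"
```

```text
t: 37.42
tool_pos: [0.5157, -0.0711, 0.1927]
ee_rot: [-127.6, 90.0, 145.7]
wrist_force: [0.1, 0.1, -0.1]
finger_gap: 0.0512
```

View pics/p13c.png

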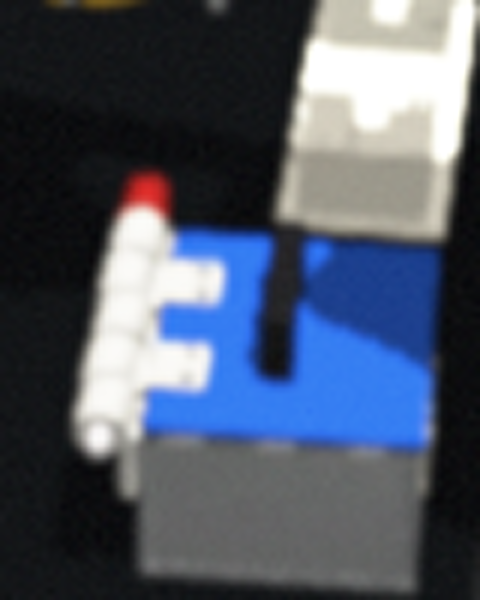

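View pics/p13t.png

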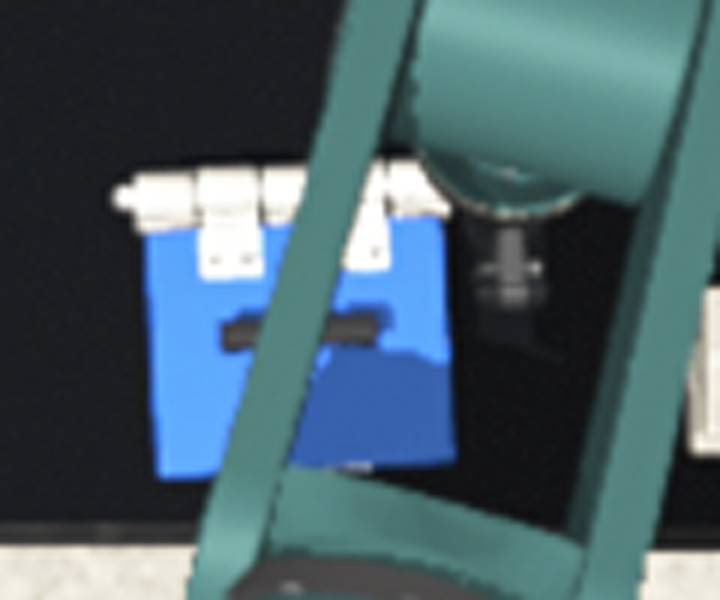

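```bash
python3 -m crank '-0.03 0 0.06 0 -0.2;-0.03 -0.03 0.12 0 -0.2;-0.03 -0.05 0.2 0 -0.2;-0.03 -0.05 0.25 0 -0.2;-0.03 -0.05 0.25 0 -0.2;-0.03 -0.05 0.25 0 -0.2'
cat > fin.py <<'E'
from fit import *
from scipy.optimize import minimize_scalar
for n,roi in(("side",(285,375,205,298)),("top",(285,380,222,300))):
    p,d=imaging.get_image(n); cv2.imwrite(f"pics/{n}_fin.png",p[:,:,::-1])
    seated=lambda P:np.minimum(case(P),lid(P-[0,0,.056]))
    x,f=fitpose(n,seated,d,[.4405,.0098,0,3.2],[0,1,2,3],roi); print(n,x.round(4),round(f,3))
    vv,uu=np.mgrid[roi[2]:roi[3],roi[0]:roi[1]]; uu=uu.ravel();vv=vv.ravel(); ob=d[vv,uu]; m=ob>0; uu,vv,ob=uu[m],vv[m],ob[m]
    Rw=Rot.from_euler('z',x[3],degrees=True).as_matrix()
    for dy in np.arange(-.012,.0125,.003):
        s=lambda P:np.minimum(seated(P),pin(P-[.069,dy,.072]))
        z,h=render(n,s,Rw,x[:3],uu,vv); print("  dy",round(dy,4),round(np.minimum(abs(z-ob),.012).mean()*1000,4))
E
python3 fin.py; python3 -c "
import cv2
a=cv2.imread('pics/top_fin.png')[210:310,280:400]; cv2.imwrite('pics/tfc.png',cv2.resize(a,None,fx=6,fy=6,interpolation=2))"
```

```text
t: 38.28
tool_pos: [0.48, -0.3239, 0.2214]
ee_rot: [-142.5, 89.8, 130.7]
wrist_force: [0.4, 0.6, -0.8]
finger_gap: 0.0513
side [ 4.4080e-01  9.7000e-03 -1.8000e-03  3.3143e+00] 3.915
  dy -0.012 3.8975
  dy -0.009 3.8852
  dy -0.006 3.8753
  dy -0.003 3.8697
  dy -0.0 3.8644
  dy 0.003 3.8676
  dy 0.006 3.872
  dy 0.009 3.8781
  dy 0.012 3.8877
top [ 0.445   0.0078 -0.      3.1809] 3.196
  dy -0.012 3.1546
  dy -0.009 3.1379
  dy -0.006 3.1153
  dy -0.003 3.0941
  dy -0.0 3.0834
  dy 0.003 3.0988
  dy 0.006 3.1104
  dy 0.009 3.1241
  dy 0.012 3.1354
```

View pics/tfc.png

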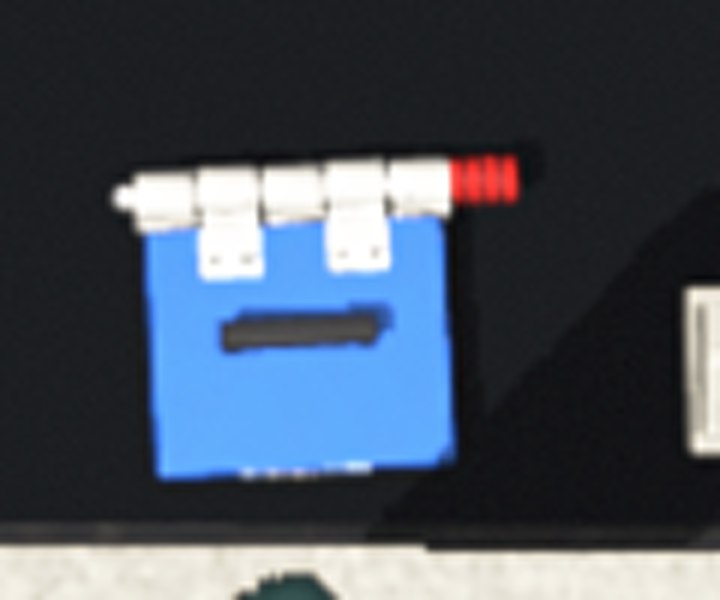

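View pics/side_fin.png

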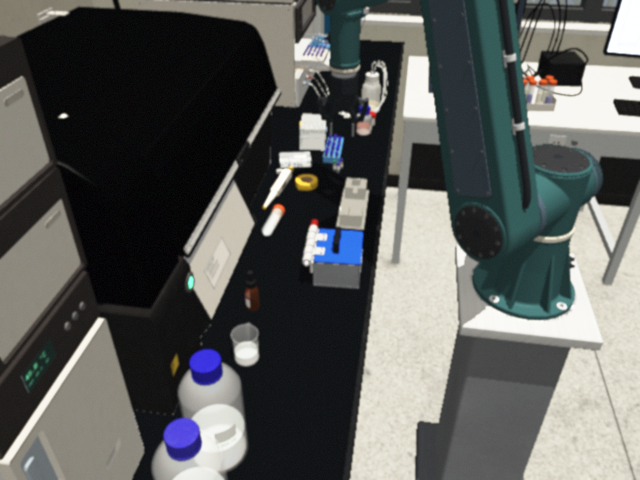

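The top view shows the red head flush with the end knuckle (crop ≈(450,180)) and the tip sticking out of the far end (≈(122,195)). Both camera fits put the pin's offset at about 0 mm. Everything is at rest, so I'm handing in.

```bash
python3 -c "
from bench import env
print(env.sign_off())"
```

```text
the job is handed in; nothing more can be done
None
```

The lid is seated on the case and the hinge pin is fully home through all five knuckles. I handed the job in shortly after 38 s of the 72 s allowed; the sign-off gave no verdict.

- **Lid:** I gripped it by its handle and lowered it into the case. It touched down at the height expected for a seated lid, with about 14 N, and I let it go there.
- **Pin, first hold:** I took it from the tray by the shank and slid it from the head end about 80 mm into the knuckles without noticeable resistance. I let it go there.
- **Pin, second hold:** I gripped it by the red head and pushed until it stopped. The force rose to about 26 N at the position expected for the head being home. I then released it and moved the arm clear.

**Last checks:**
- The pictures show the lid flat with its knuckles between the case's, the head flush with the end knuckle, and the tip sticking out of the far end.
- Both camera fits put the pin within about 3 mm of home along the hinge, with the best match at 0.
- The beaker, tape and bottle look untouched; I judged this from the picture and did not measure their positions.

**Disagreement:** the two cameras' absolute positions differed by 4–6 mm in x throughout. I aligned using the gripper's own position and comparisons within one camera's picture.

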